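# Start a delicates wash from the counter pads

### The arm

A 6-joint arm with a two-finger parallel gripper is mounted at the origin on the work surface. World frame = base frame: x ahead of the robot, y to its left, z up, the work surface at z = 0. Lengths are in mm, angles in rad, forces in N, time in s.
With the tool pointing down it reaches from about 375 to 975 mm from the base axis. Payload 3.8 kg.
Tool frame: the origin (TCP) lies on the centre line of the jaws, within the pads' length; the fingertips stand 11 mm ahead of it and the grasp point (between the pads) lies 8 mm behind it; z points along the fingers, y is the line along which they close (so a half turn about z gives the same grasp; the last joint's range is limited). The gripper opens to 85 mm and grips with 20 to 120 N. Pads are 22 mm wide; open, the fingers measure 114 mm over their backs; the gripper's body (76 mm by 85 mm) begins 54 mm behind the grasp point. The pads swing forward as they close: fully open they stand 13 mm farther back than shut.
Start: joints at [1.298, 0.264, 1.604, -0, 1.274, -0.037], TCP at [157.692, 656.316, 242.28] pointing down, gripper open.
Joint ranges: [-2.63, 2.63], [-0.94, 2.18], [0.31, 2.57], [-1.31, 4.45], [0, 2.66], [-2.55, 2.55]. Speed limits (rad/s): [2.57, 2.57, 3.14, 3.14, 3.14, 3.14].

### API

Orientations are given as a unit quaternion [x, y, z, w].
In Python, from plant import robot, viewer gives the robot as it stands.
- The arm moves only by the tool jog_arm, never from a script. Its argument "motion" is a list of rows, each a list of 3 entries, a list of its own where there are three numbers: the shift along the tool's x, y, z in cm, then the turn about the tool's z in units of 6 degrees (1.0 is 6 degrees), then the opening, from 0 (shut) to 1 (fully open). In form: [[[x, y, z], yaw, grip], ...]. A call has 1 to 10 rows; each row shifts and turns the commanded pose from where the row before left it, along the tool's axes as they then stand; what a row does not reach is not made up. A row lasts 1/12 s, in which the tool goes at most 41.7 mm and 7.16 degrees, less where a joint would pass 70% of its speed; a pose out of reach is approached as far as the arm can. A call with a gripper value outside its range is refused whole. The fingers move at their own pace and stop on an object; the grip force is fixed at half the most. Time passes only in rows, so rows that do not move let the fingers close. It gives the time, the measured TCP pose, the force, the opening and the grip force at its end, in the units of the state.
- robot.observe(): the state, without advancing time (a new reading comes with each control period).
- viewer.snapshot(name): name is "scene" or "top" or "wrist"; returns a dict with "pixels" (400x640x3 uint8, red, green, blue), "vertical_fov" (degrees; the focal length in pixels is half the picture's height over the tangent of half this angle, whatever the lens; pixels are square), "cx", "cy" (the principal point, pixels), "cam_to_world" (4x4, takes a point from camera to world coordinates); the wrist camera has in their place "T_tool_cam" (4x4, takes a point from camera to tool coordinates, whose origin is the TCP and whose axes are the flange's). Camera axes: x right, y down, z forward; pixel columns grow to the right and rows downward; lengths in mm; the calibration is good to about 2 mm. A picture is of the moment at which its call begins: read the wrist's pose just before it. There is no depth.
- robot.finish_job(): hands the job in; it is judged then, once.
The state is a dict: "time_s": time; "joint_pos": joint angles; "joint_velocities": joint speeds; "joint_efforts": joint torques, N m; "tool_pos": TCP position; "orientation": TCP orientation; "contact_force": force on the tool from outside, world axes, zero at the start; "moment": the same for the moment, N m; "opening": finger opening in mm; "grasp_force": force on a finger pad.
Only numpy, scipy, OpenCV 4.12 (cv2) and the standard library are available. Lean on these libraries where they do the work, as an engineer would, in place of code of your own. Each camera call takes 0.05 s, during which the arm holds its last target. There are 200 camera calls.

### The job

Start a delicates wash: with the fingertips, press the key of the square pad fully down so that it stays in, then press the key of the oblong pad fully down and let it come up again. Press gently, do not shift, tip or lift any pad, do not press the keys of the two round pads, leave everything else on the counter where it is, and finish with the hand clear.

Things in the scene. Friction and masses are not known exactly. Their poses are not given: they have to be found in the camera images.
- pad_square: loose key pad standing on the counter: white square housing 80 x 80 mm with a square key 44 x 44 mm in black in the middle of its top. Housing 25 mm high, 0.3 to 0.6 kg; origin at the centre of its underside, z up.
- top_square (a point): centre of the top face of the square pad's key, 34 mm above the counter with the key up; it sinks with the key.
- key_square (a joint): how far this key is pressed in, m: 0 fully up, 0.006 fully down (still 3 mm proud of the housing). Takes about 4 N to press and then stays down by itself.
- pad_round: loose key pad standing on the counter: white large round housing, 80 mm across, with a round key 44 mm across in black in the middle of its top. Housing 25 mm high, 0.3 to 0.6 kg; origin at the centre of its underside, z up.
- top_round (a point): centre of the top face of the large round pad's key, 34 mm above the counter with the key up; it sinks with the key.
- key_round (a joint): how far this key is pressed in, m: 0 fully up, 0.006 fully down (still 3 mm proud of the housing). Takes about 4 N to press and then stays down by itself.
- pad_small: loose key pad standing on the counter: white small round housing, 56 mm across, with a round key 28 mm across in black in the middle of its top. Housing 25 mm high, 0.3 to 0.6 kg; origin at the centre of its underside, z up.
- top_small (a point): centre of the top face of the small round pad's key, 34 mm above the counter with the key up; it sinks with the key.
- key_small (a joint): how far this key is pressed in, m: 0 fully up, 0.006 fully down (still 3 mm proud of the housing). Takes about 4 N to press and then stays down by itself.
- pad_oblong: loose key pad standing on the counter: white oblong housing 116 x 56 mm with an oblong key 84 x 28 mm (long side along its own y) in black in the middle of its top. Housing 25 mm high, 0.3 to 0.6 kg; origin at the centre of its underside, z up.
- top_oblong (a point): centre of the top face of the oblong pad's key, 34 mm above the counter with the key up; it sinks with the key.
- key_oblong (a joint): how far this key is pressed in, m: 0 fully up, 0.006 fully down (still 3 mm proud of the housing). Sprung: 2 N starts it, 5 N brings it fully down, and it comes back up when released.
- dosing_cup: grey dosing cup, open top, 56 mm across, 50 mm high; origin at the centre of its underside
- stain_stick: small white bottle, 32 mm across, 85 mm high, upright; origin at the centre of its underside
- jar: grey jar with white cap, 60 mm across, 80 mm high; origin at the centre of its underside
- clothes_peg: wooden clothes peg lying on the counter, 76 x 11 mm, 16 mm high; origin at the centre of its underside
- detergent: large white bottle at the left, 90 mm across, 230 mm high; origin at the centre of its underside
- change_dish: steel dish at the right, 100 mm across, 22 mm high; origin at the centre of its underside
- lint_brush: brush, 190 mm long, lying on the counter beyond the pads, roughly along y; origin near the middle of its underside
Mind the look-alikes: they are no part of the job. What is shaped like the pad_square but brown or turquoise is not meant.

How it is judged:
By the outcome, as a careful person would: the job done as asked, in the order asked, and still so for the second after the job is handed in, with the robot touching nothing.
It also fails if it takes over 40 s, if anything falls off the work surface, if the arm or the gripper's body presses on something with over 40 N, if the wrist force passes 120 N, or if a joint passes its speed limit or range.

## Working session

There is one attempt and no reset: what is moved stays moved. The work goes in short steps, Python scripts to look and compute and a tool call to move; the robot and the scene stay as the last step left them, time stands still between calls to the robot, and variables do not carry over. Pictures are saved under pics/ and viewed, at most 10 in all, crops included, and the job is handed in when it is done.

Besides the shell and the picture viewer there is one more tool, called by a JSON object that holds its "name" and its "arguments", one argument or row to a line. jog_arm: Moves the arm, as the interface text tells. Its arguments: {"type":"object","properties":{"motion":{"type":"array","items":{"type":"array"}}},"required":["motion"]}

```bash
mkdir -p pics
cat > h.py <<'E'
import numpy as np, cv2, pickle
from plant import robot, viewer
def snap(n,fn):
    s=robot.observe(); d=viewer.snapshot(n); d['state']=s
    cv2.imwrite('pics/'+fn+'.png',d['pixels'][:,:,::-1]); pickle.dump(d,open('pics/'+fn+'.pkl','wb')); return d
def world(d,u,v,z,T=None):
    T=np.array(d['cam_to_world']) if T is None else T
    f=200/np.tan(np.radians(d['vertical_fov'])/2)
    r=T[:3,:3]@np.array([(u-d['cx'])/f,(v-d['cy'])/f,1]); o=T[:3,3]
    return o+r*(z-o[2])/r[2]
E
python3 - <<'E'
from h import *
d=snap('top','top1');e=snap('scene','sc1')
print(d['vertical_fov'],d['cx'],d['cy'],np.round(d['cam_to_world'],3)); print(robot.observe())
E
```

```text
46.89566226002809 319.9376686113707 194.9538094498402 [[-0.000000e+00 -9.890000e-01  1.470000e-01  3.399330e+02]
 [-1.000000e+00  2.000000e-03  1.300000e-02 -1.091200e+01]
 [-1.300000e-02 -1.470000e-01 -9.890000e-01  1.341588e+03]
 [ 0.000000e+00  0.000000e+00  0.000000e+00  1.000000e+00]]
{'time_s': 0.1, 'joint_pos': array([ 1.29811272e+00,  2.64665312e-01,  1.60530102e+00,  5.08629526e-05,
        1.27368411e+00, -3.69041225e-02]), 'joint_velocities': array([ 0.00046527,  0.00214852, -0.00294803,  0.00075133, -0.00216353,
       -0.0003254 ]), 'joint_efforts': array([ 1.01782509e-03, -5.16695881e+01, -3.68592954e+01,  1.27375392e-04,
        6.08845032e-03, -1.87504207e-05]), 'tool_pos': array([157.49065454, 655.6886405 , 241.06058508]), 'orientation': array([ 1.17624219e-01,  9.93057644e-01, -1.01284172e-03, -1.82649752e-04]), 'contact_force': array([-0.33556466,  0.1796382 , -0.40699323]), 'moment': array([-0.01336402,  0.01987   , -0.00959147]), 'grasp_force': 0.0, 'opening': 85.56007929208825}
```

View pics/top1.png

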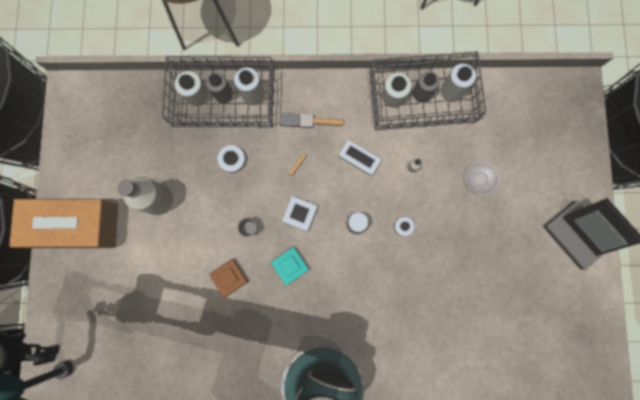

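View pics/sc1.png

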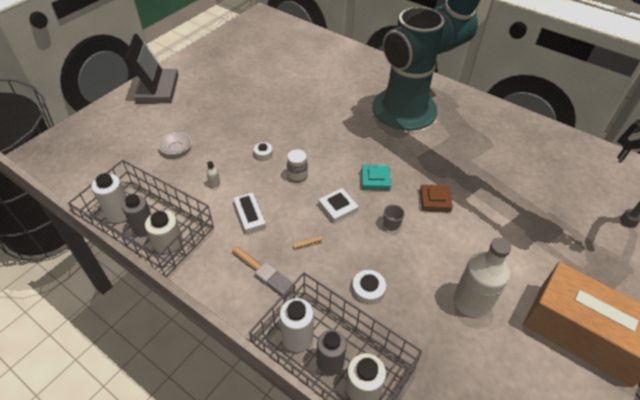

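The top view shows the white square pad at about (300,213), the oblong at (360,157), the large round at (231,158) and the small round at (404,226). The dosing cup is at (249,227), the jar at (358,222), and the brown and turquoise look-alikes are at (229,278) and (291,266). I'll measure the two keys and enlarge the area.

Run:
```python
from h import *
d=pickle.load(open('pics/top1.pkl','rb'));p=d['pixels']
c=p[110:260,215:425]; cv2.imwrite('pics/c1.png',cv2.resize(c,(798,570),interpolation=cv2.INTER_CUBIC)[:,:,::-1])
g=cv2.cvtColor(p,cv2.COLOR_RGB2GRAY)
for n,(u,v),R in (('sq',(299,213),12),('ob',(360,157),22)):
    m=np.zeros_like(g); m[v-R:v+R,u-R:u+R]=(g[v-R:v+R,u-R:u+R]<95)
    k,l,s,ct=cv2.connectedComponentsWithStats(m)
    i=1+np.argmax(s[1:,4]); r=cv2.minAreaRect(np.argwhere(l==i)[:,::-1].astype(np.float32))
    print(n,s[i],ct[i],r,world(d,*ct[i],33))
    b=cv2.boxPoints(r); print(np.round([world(d,*q,33)[:2] for q in b],1))
for n,u,v,z in (('jar',358,222,80),('cup',249,227,50),('small',404,226,34),('stick',416,164,60),('turq',291,266,30),('peg',298,165,16),('bristle',297,120,20),('round',231,158,34)): print(n,world(d,u,v,z).round())
```

```text
sq [292 205  16  16 170] [299.10588235 212.75882353] ((299.0690002441406, 212.8275909423828), (12.998673439025879, 12.998673439025879), 21.801410675048828) [483.72580759  65.76827754  33.        ]
[[473.2  89.9]
 [507.9  76.4]
 [493.9  41.8]
 [459.3  55.4]]
ob [347 147  26  19 200] [359.665 156.285] ((359.7059020996094, 156.32351684570312), (26.58228302001953, 7.374439239501953), 30.963756561279297) [ 648.17534862 -109.08610369   33.        ]
[[ 659.1  -70.7]
 [ 678.   -82. ]
 [ 637.  -147.5]
 [ 618.4 -136.3]]
jar [453. -99.  80.]
cup [442. 205.  50.]
small [ 445. -232.   34.]
stick [ 619. -266.   60.]
turq [333.  88.  30.]
peg [627.  71.  16.]
bristle [762.  75.  20.]
round [644. 265.  34.]
```

View pics/c1.png

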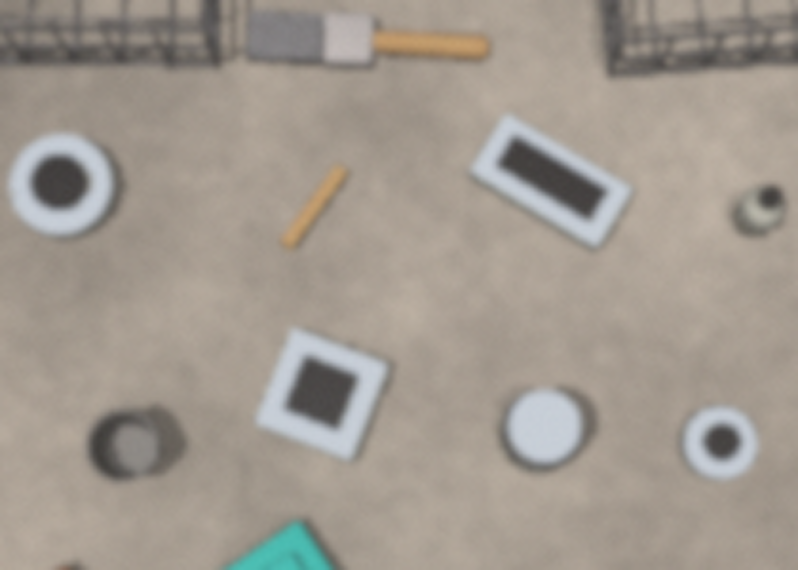

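The crop confirms the key centres: square at crop (322,392), about (484,66) in the world, and oblong at crop (553,177), about (648,-109). Next I'll shut the fingers and travel high towards the square pad.

{"name": "jog_arm", "arguments": {
  "motion": [
    [[-1, -1, 0], 0, 0],
    [[-2, -2, 0], 0, 0],
    [[-2.4, -2.6, 0], 0, 0],
    [[-2.4, -2.6, 0], 0, 0],
    [[-2.4, -2.6, 0], 0, 0],
    [[-2.4, -2.6, 0], 0, 0],
    [[-2.4, -2.6, 0], 0, 0],
    [[-2.4, -2.6, 0], 0, 0],
    [[-2.4, -2.6, 0], 0, 0],
    [[-2.4, -2.6, 0], 0, 0]
  ]
}}

```text
time_s: 0.93
tool_pos: [318.2, 370.5, 242.0]
orientation: [0.118, 0.993, -0.0, 0.0]
contact_force: [1.0, 1.0, -0.3]
opening: 0.4
grasp_force: 0.0
```

{"name": "jog_arm", "arguments": {
  "motion": [
    [[-2.4, -2.6, 0], 0, 0],
    [[-2.4, -2.6, 0], 0, 0],
    [[-2.4, -2.6, 0], 0, 0],
    [[-2.4, -2.6, 0], 0, 0],
    [[-2.4, -2.6, 0], 0, 0],
    [[-2.4, -2.6, 0], 0, 0],
    [[-2.4, -2.6, 0], 0, 0],
    [[-2, -2.2, 0], 0, 0],
    [[-1, -1, 0], 0, 0],
    [[0, 0, 0], 0, 0]
  ]
}}

```text
time_s: 1.77
tool_pos: [461.1, 115.4, 242.0]
orientation: [0.12, 0.993, -0.001, 0.0]
contact_force: [-0.4, 0.5, -0.3]
opening: 0.1
grasp_force: 0.0
```

{"name": "jog_arm", "arguments": {
  "motion": [
    [[0, 0, 1], 0.5, 0],
    [[0, 0, 2], 0.6, 0],
    [[0, 0, 2], 0.7, 0],
    [[0, 0, 2], 0.7, 0],
    [[0, 0, 1], 0.6, 0],
    [[0, 0, 0], 0, 0],
    [[0, 0, 0], 0, 0],
    [[0, 0, 0], 0, 0]
  ]
}}

```text
time_s: 2.43
tool_pos: [460.6, 119.1, 163.1]
orientation: [0.276, 0.961, 0.0, 0.0]
contact_force: [0.3, 0.4, 0.4]
opening: 0.2
grasp_force: 0.0
```

```bash
cat >> h.py <<'E'
from scipy.spatial.transform import Rotation as Ro
def wT(d):
    s=d['state'];T=np.eye(4);T[:3,:3]=Ro.from_quat(s['orientation']).as_matrix();T[:3,3]=s['tool_pos'];return T@np.array(d['T_tool_cam'])
def delta(x,y,z):
    s=robot.observe(); return (Ro.from_quat(s['orientation']).as_matrix().T@(np.array([x,y,z])-s['tool_pos'])/10).round(2)
E
python3 - <<'E'
from h import *
d=snap('wrist','w1'); T=wT(d); f=200/np.tan(np.radians(d['vertical_fov'])/2)
for P in ((484,66,34),(648,-109,34),tuple(T[:3,3]*0+np.r_[d['state']['tool_pos'][:2],152])):
    q=T[:3,:3].T@(np.array(P)-T[:3,3]); print(P,q[:2]/q[2]*f+[d['cx'],d['cy']])
print(robot.observe()['tool_pos'],delta(484,66,60),delta(648,-109,60))
E
```

```text
(484, 66, 34) [286.90641777 237.8319022 ]
(648, -109, 34) [240.22602851 423.06074173]
(np.float64(460.63383509001727), np.float64(119.05464215592939), np.float64(152.0)) [320.94907331 245.39344013]
[461.0675838  119.06706795 163.4934515 ] [-4.74 -3.3  10.35] [-27.93  -9.44  10.38]
```

View pics/w1.png

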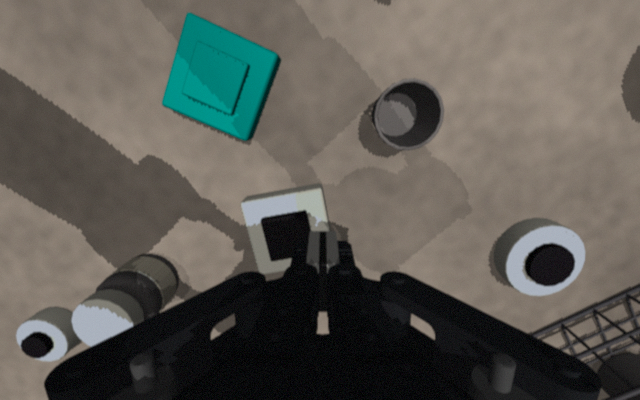

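The wrist view shows the key at about (287,238), where I predicted it. I'll go above the square key.

{"name": "jog_arm", "arguments": {
  "motion": [
    [[-1.2, -0.8, 1], 0, 0],
    [[-1.2, -0.9, 2], 0, 0],
    [[-1.2, -0.8, 2], 0, 0],
    [[-1.1, -0.8, 2], 0, 0],
    [[0, 0, 1.5], 0, 0],
    [[0, 0, 0.8], 0, 0],
    [[0, 0, 0], 0, 0],
    [[0, 0, 0], 0, 0],
    [[0, 0, 0], 0, 0]
  ]
}}

```text
time_s: 3.23
tool_pos: [483.9, 66.2, 70.7]
orientation: [0.276, 0.961, 0.0, 0.001]
contact_force: [-0.0, -0.4, 0.5]
opening: 0.1
grasp_force: 0.0
```

Run:
```python
from h import *
print(delta(484,66,45),robot.observe()['contact_force'])
d=snap('scene','s2');p=d['pixels'][130:270,240:420]
cv2.imwrite('pics/s2c.png',cv2.resize(p,(720,560),interpolation=cv2.INTER_CUBIC)[:,:,::-1])
d=snap('wrist','w2')
```

```text
[-0.02 -0.02  2.57] [-0.00132126 -0.443582    0.52742209]
```

View pics/s2c.png

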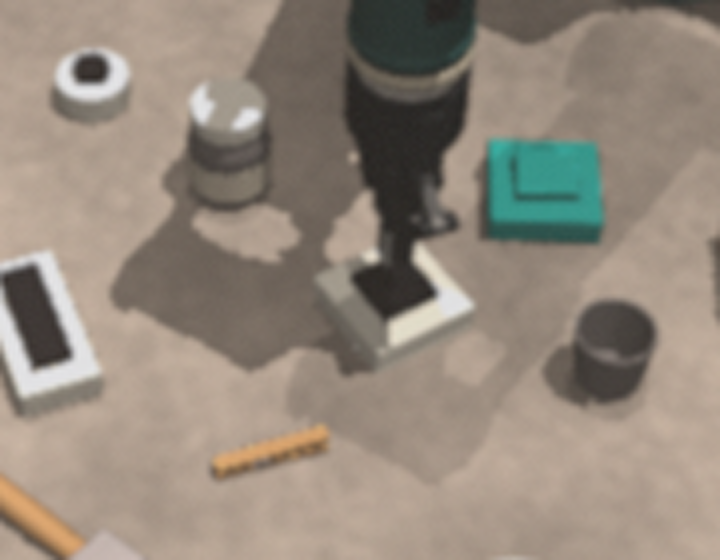

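View pics/w2.png

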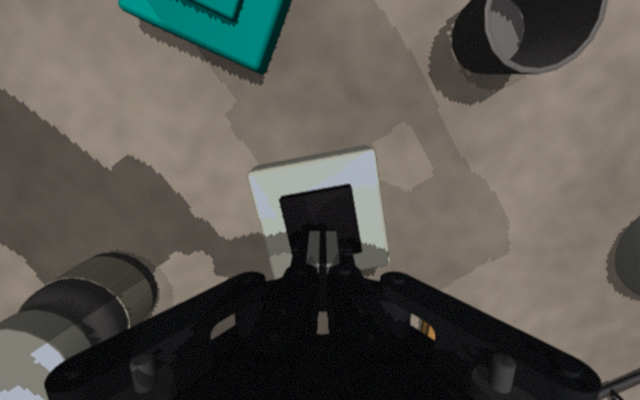

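The fingertips (wrist 322,245) are centred over the square key. I'll descend, slowly at the end.

{"name": "jog_arm", "arguments": {
  "motion": [
    [[0, 0, 0.6], 0, 0],
    [[0, 0, 0.6], 0, 0],
    [[0, 0, 0.5], 0, 0],
    [[0, 0, 0.3], 0, 0],
    [[0, 0, 0.2], 0, 0],
    [[0, 0, 0], 0, 0],
    [[0, 0, 0], 0, 0],
    [[0, 0, 0], 0, 0]
  ]
}}

```text
time_s: 4.0
tool_pos: [482.9, 65.8, 47.3]
orientation: [0.277, 0.961, 0.0, 0.0]
contact_force: [0.1, 0.2, -0.0]
opening: -0.0
grasp_force: 0.0
```

{"name": "jog_arm", "arguments": {
  "motion": [
    [[0, 0, 0.1], 0, 0],
    [[0, 0, 0.1], 0, 0],
    [[0, 0, 0.1], 0, 0],
    [[0, 0, 0.1], 0, 0],
    [[0, 0, 0], 0, 0],
    [[0, 0, 0], 0, 0]
  ]
}}

```text
time_s: 4.5
tool_pos: [483.0, 65.8, 43.5]
orientation: [0.277, 0.961, 0.0, 0.0]
contact_force: [-0.7, 0.2, 3.0]
opening: 0.3
grasp_force: 1.1
```

Contact. I'll keep pressing in small steps until the force rises past the key's 4 N.

{"name": "jog_arm", "arguments": {
  "motion": [
    [[0, 0, 0.1], 0, 0],
    [[0, 0, 0.1], 0, 0],
    [[0, 0, 0.1], 0, 0],
    [[0, 0, 0], 0, 0],
    [[0, 0, 0], 0, 0]
  ]
}}

```text
time_s: 4.92
tool_pos: [483.0, 65.8, 40.2]
orientation: [0.277, 0.961, 0.0, 0.0]
contact_force: [0.3, -0.8, 1.5]
opening: 0.0
grasp_force: 0.7
```

{"name": "jog_arm", "arguments": {
  "motion": [
    [[0, 0, 0.1], 0, 0],
    [[0, 0, 0.05], 0, 0],
    [[0, 0, 0], 0, 0],
    [[0, 0, 0], 0, 0]
  ]
}}

```text
time_s: 5.25
tool_pos: [483.0, 65.8, 39.0]
orientation: [0.277, 0.961, 0.0, 0.0]
contact_force: [-0.1, 0.1, 4.5]
opening: 0.1
grasp_force: 2.3
```

{"name": "jog_arm", "arguments": {
  "motion": [
    [[0, 0, 0.05], 0, 0],
    [[0, 0, 0], 0, 0],
    [[0, 0, 0], 0, 0]
  ]
}}

```text
time_s: 5.5
tool_pos: [483.0, 65.8, 39.0]
orientation: [0.277, 0.961, 0.0, 0.0]
contact_force: [-1.1, -0.7, 8.7]
opening: 0.0
grasp_force: 4.3
```

{"name": "jog_arm", "arguments": {
  "motion": [
    [[0, 0, 0.05], 0, 0],
    [[0, 0, 0], 0, 0],
    [[0, 0, 0], 0, 0]
  ]
}}

```text
time_s: 5.75
tool_pos: [483.1, 65.8, 38.9]
orientation: [0.277, 0.961, 0.0, 0.0]
contact_force: [-3.1, -0.5, 12.5]
opening: 0.1
grasp_force: 6.2
```

The key has bottomed: the tip is at 28 mm and the force rises without travel. I'll retract straight up and go over the oblong pad.

{"name": "jog_arm", "arguments": {
  "motion": [
    [[0, 0, -0.2], 0, 0],
    [[0, 0, -0.4], 0, 0],
    [[0, 0, -1], 0, 0],
    [[0, 0, -2], 0, 0],
    [[0, 0, -3], 0, 0],
    [[0, 0, -2], 0, 0],
    [[0, 0, -0.5], 0, 0],
    [[0, 0, 0], 0, 0]
  ]
}}

```text
time_s: 6.42
tool_pos: [484.3, 65.9, 131.0]
orientation: [0.277, 0.961, 0.001, 0.002]
contact_force: [-0.4, -0.3, 0.1]
opening: -0.2
grasp_force: 0.0
```

Run:
```python
from h import *
print(delta(648,-109,70),robot.observe()['tool_pos'])
```

```text
[-23.14  -6.14   6.17] [484.33330866  65.94295923 131.01164657]
```

{"name": "jog_arm", "arguments": {
  "motion": [
    [[-1, -0.2, 0], 0, 0],
    [[-2, -0.5, 0], 0, 0],
    [[-3, -0.8, 0], 0, 0],
    [[-3, -0.8, 0], 0, 0],
    [[-3, -0.8, 0], 0, 0],
    [[-3, -0.8, 0], 0, 0],
    [[-3, -0.8, 0], 0, 0],
    [[-3, -0.8, 0], 0, 0],
    [[-1.5, -0.5, 0], 0, 0],
    [[-0.6, -0.1, 0], 0, 0]
  ]
}}

```text
time_s: 7.25
tool_pos: [646.4, -111.5, 125.9]
orientation: [0.278, 0.961, -0.0, -0.001]
contact_force: [-0.3, -0.3, 0.0]
opening: -0.2
grasp_force: 0.0
```

{"name": "jog_arm", "arguments": {
  "motion": [
    [[0, 0, 1], 0, 0],
    [[0, 0, 2], 0, 0],
    [[0, 0, 2], 0, 0],
    [[0, 0, 1], 0, 0],
    [[0, 0, 0], 0, 0],
    [[0, 0, 0], 0, 0],
    [[0, 0, 0], 0, 0]
  ]
}}

```text
time_s: 7.83
tool_pos: [646.2, -108.3, 69.4]
orientation: [0.276, 0.961, 0.0, 0.0]
contact_force: [0.2, 0.2, 0.1]
opening: -0.0
grasp_force: 0.0
```

Run:
```python
from h import *
print(delta(648,-109,45),robot.observe()['contact_force'])
d=snap('wrist','w3')
d=snap('scene','s3');p=d['pixels'][130:270,210:390]
cv2.imwrite('pics/s3c.png',cv2.resize(p,(720,560),interpolation=cv2.INTER_CUBIC)[:,:,::-1])
```

```text
[-0.19  0.03  2.44] [0.19213392 0.17933852 0.14230565]
```

View pics/w3.png

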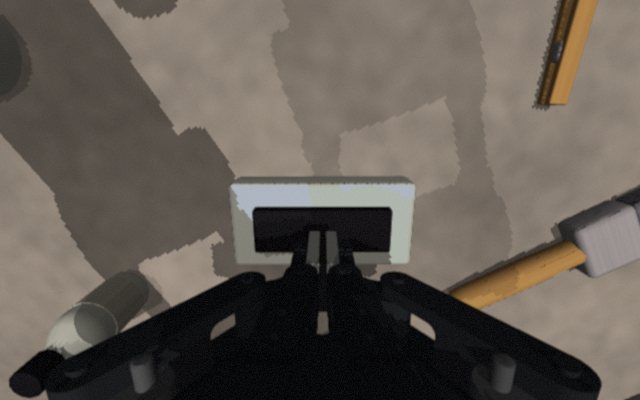

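View pics/s3c.png

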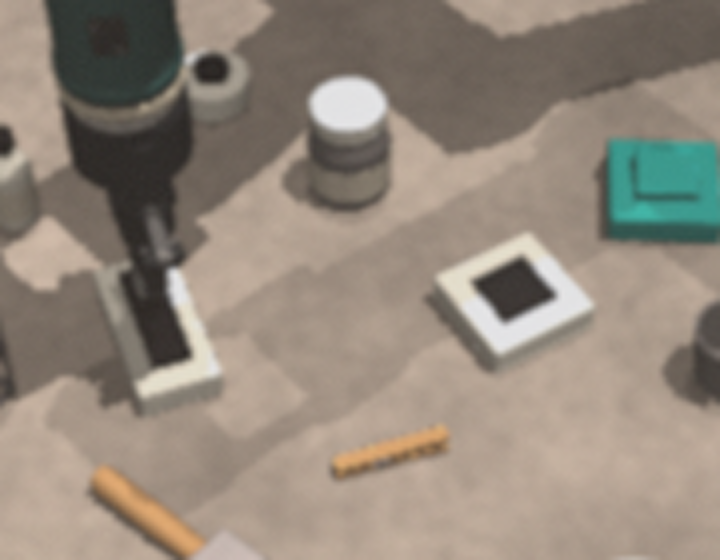

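The wrist view shows the oblong key's far edge from (253,207) to (392,207), square to the tool. The scene view shows the square key sunk and its pad unmoved. I'll check the cross offset from that edge.

Run:
```python
from h import *
d=pickle.load(open('pics/w3.pkl','rb'));T=wT(d);s=d['state'];R=Ro.from_quat(s['orientation']).as_matrix()
for q in ((253,207.5),(392,207.5),(322,207.5),(322,252)): print((R.T@(world(d,*q,34,T)-s['tool_pos'])).round(1))
```

```text
[ 12.9 -40.   35.3]
[12.8 41.7 35.4]
[12.8  0.5 35.4]
[-15.9   0.5  35.4]
```

{"name": "jog_arm", "arguments": {
  "motion": [
    [[-0.15, 0, 0.5], 0, 0],
    [[0, 0, 0.6], 0, 0],
    [[0, 0, 0.5], 0, 0],
    [[0, 0, 0.3], 0, 0],
    [[0, 0, 0.2], 0, 0],
    [[0, 0, 0], 0, 0],
    [[0, 0, 0], 0, 0],
    [[0, 0, 0], 0, 0]
  ]
}}

```text
time_s: 8.6
tool_pos: [647.4, -109.5, 47.9]
orientation: [0.277, 0.961, 0.0, 0.0]
contact_force: [0.1, 0.1, 0.5]
opening: 0.2
grasp_force: 0.0
```

{"name": "jog_arm", "arguments": {
  "motion": [
    [[0, 0, 0.1], 0, 0],
    [[0, 0, 0.1], 0, 0],
    [[0, 0, 0.1], 0, 0],
    [[0, 0, 0.1], 0, 0],
    [[0, 0, 0], 0, 0],
    [[0, 0, 0], 0, 0]
  ]
}}

```text
time_s: 9.1
tool_pos: [647.4, -109.5, 44.1]
orientation: [0.277, 0.961, 0.0, 0.0]
contact_force: [-0.5, -0.3, 2.4]
opening: 0.1
grasp_force: 1.1
```

{"name": "jog_arm", "arguments": {
  "motion": [
    [[0, 0, 0.1], 0, 0],
    [[0, 0, 0.1], 0, 0],
    [[0, 0, 0.1], 0, 0],
    [[0, 0, 0], 0, 0],
    [[0, 0, 0], 0, 0]
  ]
}}

```text
time_s: 9.52
tool_pos: [647.5, -109.5, 41.0]
orientation: [0.277, 0.961, 0.0, 0.0]
contact_force: [0.3, 0.3, 4.6]
opening: -0.0
grasp_force: 1.9
```

{"name": "jog_arm", "arguments": {
  "motion": [
    [[0, 0, 0.1], 0, 0],
    [[0, 0, 0.1], 0, 0],
    [[0, 0, 0.05], 0, 0],
    [[0, 0, 0], 0, 0],
    [[0, 0, 0], 0, 0]
  ]
}}

```text
time_s: 9.93
tool_pos: [647.5, -109.5, 39.0]
orientation: [0.277, 0.961, 0.0, 0.0]
contact_force: [-2.3, 0.6, 7.2]
opening: -0.0
grasp_force: 3.8
```

{"name": "jog_arm", "arguments": {
  "motion": [
    [[0, 0, 0.05], 0, 0],
    [[0, 0, 0], 0, 0],
    [[0, 0, 0], 0, 0]
  ]
}}

```text
time_s: 10.18
tool_pos: [647.5, -109.5, 39.0]
orientation: [0.277, 0.961, -0.0, 0.0]
contact_force: [-2.3, 1.3, 9.9]
opening: -0.5
grasp_force: 5.0
```

The oblong key has bottomed too. I'll release it slowly, retract and look.

{"name": "jog_arm", "arguments": {
  "motion": [
    [[0, 0, -0.2], 0, 0],
    [[0, 0, -0.3], 0, 0],
    [[0, 0, -0.4], 0, 0],
    [[0, 0, -1], 0, 0],
    [[0, 0, -2], 0, 0],
    [[0, 0, -3], 0, 0],
    [[0, 0, -3], 0, 0],
    [[0, 0, -2], 0, 0],
    [[0, 0, -0.5], 0, 0],
    [[0, 0, 0], 0, 0]
  ]
}}

```text
time_s: 11.02
tool_pos: [648.6, -109.7, 164.2]
orientation: [0.277, 0.961, 0.0, 0.002]
contact_force: [0.2, -0.2, 0.3]
opening: 0.3
grasp_force: 0.0
```

Run:
```python
from h import *
d=snap('scene','s4');p=d['pixels'][130:270,210:390]
cv2.imwrite('pics/s4c.png',cv2.resize(p,(720,560),interpolation=cv2.INTER_CUBIC)[:,:,::-1])
print(robot.observe()['tool_pos'],robot.observe()['contact_force'])
```

```text
[ 647.2291944  -109.49279261  161.92511957] [ 0.90972204  0.78359656 -0.05980053]
```

View pics/s4c.png

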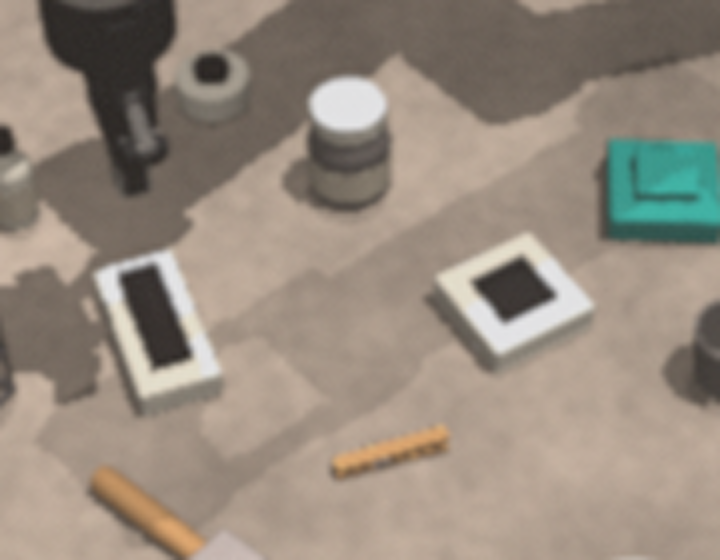

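The hand is clear. Both pads are unmoved: the oblong at (157,330) with its key up, the square at (515,300) with its key sunk. I'm handing in.

```bash
python3 -c "
from plant import robot
print(robot.finish_job())"
```

```text
the job is handed in; nothing more can be done
None
```

I pressed the square key fully down and it stayed in, then pressed the oblong key fully down and let it come up; the pads look unmoved, the hand is clear and the job is handed in, but no verdict came back.

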